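Run the hex axle nut onto the tilted tape-reel spindle

ROBOT

A 6-joint arm with a two-finger parallel gripper is mounted at the origin on the work surface. World frame = base frame: x ahead of the robot, y to its left, z up, the work surface at z = 0. Lengths are in m, angles in rad, forces in N, time in s.
With the tool pointing down it reaches from about 0.35 to 1 m from the base axis. Payload 7.1 kg.
Tool frame: the origin (TCP) lies midway between the tips of the shut fingers; the grasp point (between the pads) lies grip_depth behind it (grip_depth is the distance from the TCP to the grasp point, in m); x points along the fingers, z is the direction in which the jaws open and shut, and the axes are right-handed (so a half turn about x gives the same grasp; the last joint's range is limited). The gripper opens to 85 mm and grips with 20 to 120 N. Pads are 22 mm wide; open, the fingers measure 114 mm over their backs; the gripper's body (76 mm by 85 mm) begins 54 mm behind the grasp point. The pads swing forward as they close: fully open they stand 13 mm farther back than shut.
Start: joints at [1.131, 0.423, 1.63, -0, 1.089, -0.019], TCP at [0.255, 0.57, 0.231] pointing down, gripper open.
Joint ranges: [-3, 3], [-0.9, 2.11], [0.09, 2.58], [-1.31, 4.45], [0.11, 2.69], [-2.54, 2.54]. Speed limits (rad/s): [2.39, 2.39, 3.01, 3.14, 3.14, 3.14].

INTERFACE

Orientations are given as a unit quaternion [x, y, z, w].
In Python, from plant import sense, grab_frame, get_calibration, job_done, grip_depth gives the robot as it stands. The module is installed in compiled form; this text tells all that it offers.
- The arm moves only by the shell command python3 -m inch 'ROWS'. ROWS is JSON, a list of rows, each a list of 7 numbers: the shift along the tool's x, y, z in mm, then the turn, a rotation vector about the tool's x, y, z in rad, then the gripper's target within -1 to 1 (fully open at 1, half-way at 0, shut at -1). In form: [[x, y, z, wx, wy, wz, claw], ...]. A call has 1 to 5 rows; each row shifts and turns the commanded pose from where the row before left it, along the tool's axes as they then stand; what a row does not reach is not made up. A row lasts 1/12 s, in which the tool goes at most 41.7 mm and 7.16 degrees, less where a joint would pass 70% of its speed; a pose out of reach is approached as far as the arm can. A call with a gripper value outside its range is refused whole. The fingers move at their own pace and stop on an object; the grip force is fixed at half the most. Time passes only in rows, so rows that do not move let the fingers close. It gives the time, the measured TCP pose, the force and the opening at its end, in the units of the state.
- sense(): the state, without advancing time (a new reading comes with each control period).
- grab_frame(name): name is "side" or "top"; returns (picture, depth): 420x560x3 uint8, red, green, blue; 420x560 float32, m along the optical axis (not along the pixel's ray), 0 where there is no reading.
- get_calibration(name): a dict with "fx", "fy", "cx", "cy" (pixels), "rvec" (rotation vector, rad) and "tvec" (3), from world to camera coordinates, as OpenCV has them. Camera axes: x right, y down, z forward; pixel columns grow to the right and rows downward; lengths in m; the calibration is good to about 2 mm. A picture is of the moment at which its call begins. get_calibration takes no time and is no camera call.
- job_done(): hands the job in, once; it reports no verdict.
The state is a dict: "time_s": time; "qpos": joint angles; "qd": joint speeds; "joint_torque": joint torques, N m; "tcp_pos": TCP position; "tcp_rot": TCP orientation; "force": force on the tool from outside, world axes, zero at the start; "wrist_torque": the same for the moment, N m; "gripper_width": finger opening in m.
Only numpy, scipy, OpenCV 4.12 (cv2) and the standard library are available. Lean on these libraries where they do the work, as an engineer would, in place of code of your own. Each camera call takes 0.05 s, during which the arm holds its last target.

TASK

Take the larger hex nut out of the white tray and run it onto the threaded spindle of the tilted reel stand until it sits fully home, flat against the reel's hub, then let go of it. Find the thread start by feel and do not force the thread; leave the small nut and the other loose things where they are.

Things in the scene. Friction and masses are not known exactly. Their poses are not given: they have to be found in the camera images.
- nut_center (a point): Centre of the larger black hex cap nut: 46 mm across flats, 44 mm tall, closed top, open below, about 70 g (varies). Point on its axis, 22 mm above its lower rim; z is the axis, toward the closed top; x is square to one pair of flats (a flat every 60 degrees, each 26 mm wide). It starts upright, open side down, alone in one of the tray's two compartments.
- nut_rim (a point): Centre of that nut's open lower rim, same axes. Inside, three round pins (4 mm thick) stand inward 120 degrees apart, their middles 6 mm above the rim, 24.6 mm clear between the tips (as a circle); hexagonal bore 36 mm across flats, 36 mm deep.
- hub (a point): Centre of the flat white hub face (56 mm diameter) of the reel, where the nut's rim must end. z is the spindle's axis, pointing out along the spindle, 30 degrees from vertical, leaning to the stand's front (about toward the robot). Hub face centre 125 mm above the table. The reel (178 mm diameter, face 3 mm below the hub face) does not move. The frame does not turn with the thread.
- spindle_tip (a point): Tip of the aluminium spindle on its axis, 34.5 mm from the hub face, axes as the hub's. Conical nose, 12 mm diameter at the tip, widening to the 20 mm core over 6 mm. Coarse right-handed three-start thread of 32 mm outer diameter, lead 27 mm per turn: tightens clockwise seen from the tip, 4.3 mm per radian, 1.8 mm axial play. A brake holds the spindle; it slips round above 0.8 Nm.
- land (a point): On the axis at the flat top (lands) of the thread, 23.5 mm above the hub face, axes as the hub's. Three openings 120 degrees apart, 10 mm wide at 14 mm radius, let the nut's pins in; beside each a 3 mm wide stop rises 4 mm above the lands. Where they stand round the axis differs each time and is not in this frame: feel for it. With pins on the lands the nut's rim is 19.5 mm above the hub.
- reel_stand: Fixed stand: steel foot 170 x 130 x 10 mm, post behind the reel. Origin under the hub's centre; x points to its back. Thread, first part: on the lands, turning the nut forward runs its pins against a stop. Turned backward (at most 140 degrees) they come over the openings, a stop behind them, and sink 6 to 8 mm (rim about 12 mm above the hub). Jammed on a stop or off-centre they hang: ease off.
- nut: The same larger nut as a body; origin at the centre of its rim. Thread, second part: once sunk into the openings, 160 to 200 degrees forward runs it down to the hub. Pins that land on top of a stop leave the rim up to 4 mm higher; turning backward brings them off it. Let go anywhere on the spindle, the nut stays there, so it can be regrasped.
- tray: Fixed white tray, outside 160 mm (its x) by 300 mm (its y) by 30 mm high, walls 8 mm, floor about 8 mm thick; a cross wall parallel to x divides it into two compartments side by side in y. Origin under its centre.
- small_nut_center (a point): Centre of the smaller black hex nut, 30 mm across flats, 26 mm tall, alone in the tray's other compartment. A bystander: leave it.
- heat_block: Copper heat sink block 50 x 40 x 18 mm, loose on the table. A bystander. Origin under its centre.
- driver: Screwdriver with a black handle, lying loose at the back left. A bystander.
- scanner: Hand-held code scanner, black head and grey handle, lying loose at the right. A bystander.
- mouse: Black computer mouse, loose at the left. A bystander.
- label_roll: Roll of white labels, 80 mm diameter, 30 mm tall, loose at the back. A bystander.
- spare_reel: Small flat spare reel, 110 mm diameter, 13 mm tall, loose at the back. A bystander.

How it is judged:
At the end, for the whole second after the job is handed in: The larger nut is on the spindle, coaxial with it (centre within 4 mm of the axis, tilted less than 4 degrees from it), its lower rim within 1.7 mm of the hub face, at rest and released (z of nut_center in the frame of hub between 0.02 and 0.0237 m and x of nut_center in the frame of hub between -0.004 and 0.004 m and y of nut_center in the frame of hub between -0.004 and 0.004 m and angle between the z axis of nut_center and the z axis of hub, either way round below 0.07 rad and linear speed of nut below 0.02 m/s); the robot touches nothing.
It fails at once if the nut is forced on the stand, reel or spindle with more than 250 N (contact force between nut and reel_stand above 250 N).
It fails at once if a bystander is displaced by more than 30 mm (distance of any of small_nut_center, heat_block, driver, scanner, mouse, label_roll, spare_reel from where it was at the start of the episode above 0.03 m).
It also fails if it takes over 61 s, if anything falls off the work surface, if the arm or the gripper's body presses on something with over 40 N, if the wrist force passes 120 N, or if a joint passes its speed limit or range.

## Working session

There is one attempt and no reset: what is moved stays moved. The work goes in short steps, Python scripts to look and compute and a shell command to move; the robot and the scene stay as the last step left them, time stands still between calls to the robot, and variables do not carry over. Pictures are saved under pics/ and viewed, and the job is handed in when it is done.

```bash
ls; mkdir -p pics; python3 - <<'E'
from plant import *
import cv2,numpy as np
print(sense(), grip_depth)
for n in("side","top"):
    p,d=grab_frame(n); np.savez(f"pics/{n}0.npz",p=p,d=d); cv2.imwrite(f"pics/{n}0.png",p[:,:,::-1]); print(n,get_calibration(n))
E
```

```text
pics
{'time_s': 0.0, 'qpos': array([ 1.13099486e+00,  4.23882445e-01,  1.63069652e+00, -1.51851390e-05,
        1.08860777e+00, -1.89958597e-02]), 'qd': array([ 0.00031645, -0.0007791 ,  0.00089622,  0.00147705,  0.00073918,
       -0.00158274]), 'joint_torque': array([-1.23545324e-03, -5.57387388e+01, -2.81749427e+01, -1.05261834e-04,
        7.29563559e-03, -1.04436421e-05]), 'tcp_pos': array([0.25505103, 0.56998181, 0.23051716]), 'tcp_rot': array([-0.38484999,  0.593875  ,  0.38424699,  0.59292261]), 'force': array([ 0.52941289, -0.4266411 , -0.15277597]), 'wrist_torque': array([0.03437549, 0.03920935, 0.0589244 ]), 'gripper_width': 0.08576690233063661} 0.0187
side {'fx': 380.8793668886916, 'fy': 380.8793668886916, 'cx': 282.16240988600833, 'cy': 213.273635516491, 'rvec': array([ 2.35975321, -0.5744335 ,  0.19729565]), 'tvec': array([-0.50864087,  0.29282697,  1.00329344])}
top {'fx': 456.3287427761747, 'fy': 456.3287427761747, 'cx': 277.2082845578667, 'cy': 208.60318752728446, 'rvec': array([ 2.03131958, -2.20108792,  0.22566373]), 'tvec': array([0.04560652, 0.61557032, 1.43897166])}
```

View pics/side0.png

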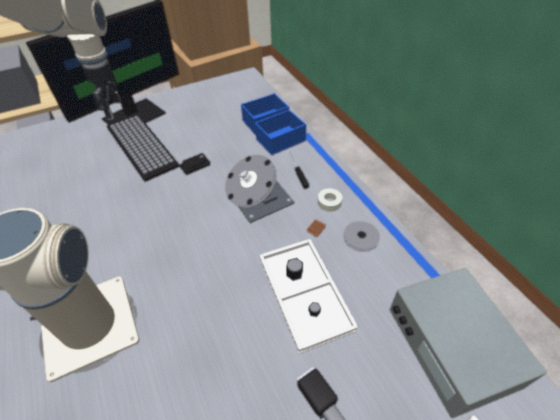

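View pics/top0.png

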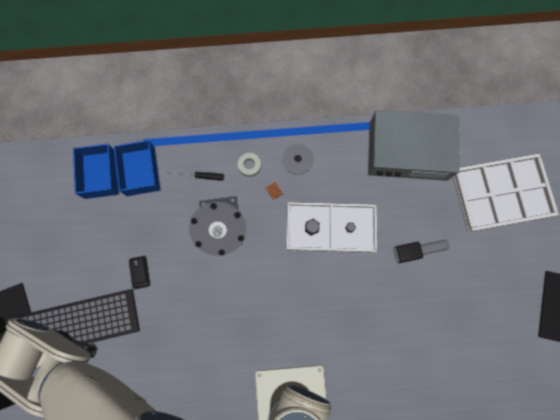

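The side view shows the larger nut at about (295,268), the small nut at (315,309) and the hub and spindle at (248,180). In the top view they are at (312,227), (350,227) and (217,230). I'll zoom in to measure.

```bash
cat > h.py <<'E'
import numpy as np,cv2
from plant import *
from scipy.spatial.transform import Rotation as R
def cal(n):
    c=get_calibration(n); Rm=cv2.Rodrigues(c['rvec'])[0]; return c,Rm,c['tvec']
def ray(n,u,v):
    c,Rm,t=cal(n); d=Rm.T@np.array([(u-c['cx'])/c['fx'],(v-c['cy'])/c['fy'],1.]); return -Rm.T@t,d
def onz(n,u,v,z):
    o,d=ray(n,u,v); return o+d*(z-o[2])/d[2]
def dep(n,u,v,Z):
    o,d=ray(n,u,v); return o+d*Z
def cloud(n,d):
    c,Rm,t=cal(n); v,u=np.mgrid[:420,:560]; P=np.stack([(u-c['cx'])/c['fx']*d,(v-c['cy'])/c['fy']*d,d],-1)
    return (P-t)@Rm
def proj(n,p):
    c,Rm,t=cal(n); q=Rm@np.asarray(p)+t; return c['fx']*q[0]/q[2]+c['cx'],c['fy']*q[1]/q[2]+c['cy']
def tri(u1,v1,u2,v2):
    o1,d1=ray('side',u1,v1);o2,d2=ray('top',u2,v2)
    s=np.linalg.lstsq(np.c_[d1,-d2],o2-o1,rcond=None)[0]
    a=o1+s[0]*d1;b=o2+s[1]*d2; return (a+b)/2,np.linalg.norm(a-b)
E
python3 - <<'E'
from h import *
S=np.load('pics/side0.npz');T=np.load('pics/top0.npz')
def crop(im,u0,v0,w,h,k):return cv2.resize(im[v0:v0+h,u0:u0+w,::-1],None,fx=k,fy=k,interpolation=cv2.INTER_NEAREST)
a=crop(S['p'],210,140,100,75,4);b=crop(S['p'],265,235,100,75,4);c=crop(T['p'],170,180,100,75,4);d=crop(T['p'],282,190,100,75,4)
cv2.imwrite('pics/crop0.png',np.vstack([np.hstack([a,b]),np.hstack([c,d])]))
# fit reel plane from depth
for n,D,c0,rad in(('side',S,(250,180),32),('top',T,(217,230),32)):
    P=cloud(n,D['d']);v,u=np.mgrid[:420,:560]
    m=((u-c0[0])**2+(v-c0[1])**2<rad**2)&(D['d']>0)&(P[...,2]>0.04)
    Q=P[m]
    best=None;rng=np.random.default_rng(0)
    for i in range(500):
        s=Q[rng.choice(len(Q),3,False)];nn=np.cross(s[1]-s[0],s[2]-s[0]);
        if np.linalg.norm(nn)<1e-6: continue
        nn/=np.linalg.norm(nn);e=abs((Q-s[0])@nn)<.002
        if best is None or e.sum()>best.sum():best=e
    I=Q[best];nn=np.linalg.svd(I-I.mean(0))[2][2];nn*=np.sign(nn[2])
    print(n,len(Q),best.sum(),nn,np.degrees(np.arccos(nn[2])),np.degrees(np.arctan2(nn[1],nn[0])),I.mean(0),Q[:,2].max())
    g=cv2.cvtColor(D['p'],cv2.COLOR_RGB2GRAY); hsv=cv2.cvtColor(D['p'],cv2.COLOR_RGB2HSV)
    w=((hsv[...,2]>190)&m).astype(np.uint8)
    nl,lab,st,ce=cv2.connectedComponentsWithStats(w)
    for i in range(1,nl):
        if st[i,4]>10:print('white',st[i],ce[i])
E
```

```text
side 2049 1301 [-0.50432391 -0.02556512  0.86313604] 30.329458461826174 -177.09805393186866 [0.55482762 0.18128469 0.12209797] 0.1662319011486909
white [241 171   5   5  16] [242.875 173.   ]
white [240 171  17  17 162] [249.00617284 179.40123457]
top 2442 1121 [-0.4966923  -0.03575611  0.86718986] 29.866292464390767 -175.88246821872468 [0.55702849 0.18890418 0.12317148] 0.16820093510539044
white [210 223  16  12  71] [217.47887324 227.16901408]
```

View pics/crop0.png

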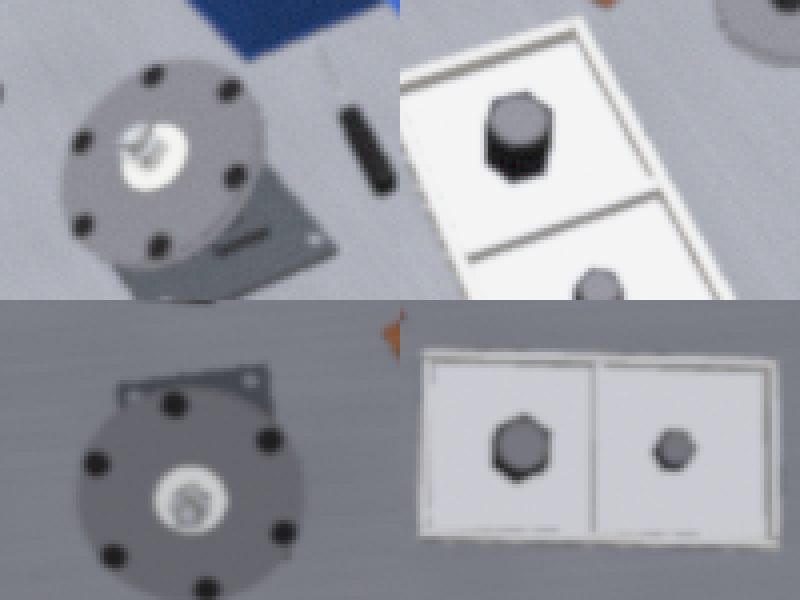

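```bash
python3 - <<'E'
from h import *
from scipy.optimize import least_squares
S=np.load('pics/side0.npz');T=np.load('pics/top0.npz')
H={}
for n,D,c0,rad,th in(('side',S,(250,181),29,75),('top',T,(217,229),29,70)):
    g=cv2.cvtColor(D['p'],cv2.COLOR_RGB2GRAY).astype(float)
    v,u=np.mgrid[:420,:560];m=((u-c0[0])**2+(v-c0[1])**2<rad**2)
    w=((g<th)&m).astype(np.uint8);nl,lab,st,ce=cv2.connectedComponentsWithStats(w)
    L=[]
    for i in range(1,nl):
        if st[i,4]>=8:
            dl=cv2.dilate((lab==i).astype(np.uint8),np.ones((3,3)))>0
            wt=np.clip(130 if n=='side' else 100,0,None)-g; wt=np.clip(wt,0,None)*dl
            L.append(((u*wt).sum()/wt.sum(),(v*wt).sum()/wt.sum()));print(n,st[i],np.round(L[-1],2))
    H[n]=np.array(L)
def plane(az):
    a=np.radians(az);return np.array([.5*np.cos(a),.5*np.sin(a),np.cos(np.pi/6)])
def cast(n,az,c):
    nn=plane(az);Q=[]
    for p in H[n]:
        o,d=ray(n,*p);Q.append(o+d*((c-o)@nn)/(d@nn))
    return np.array(Q)
for n in H:
  for az in(-172,-174,-176,-178,-180,178):
    c=np.array([.555,.187,.1224])
    for _ in range(5):
        Q=cast(n,az,c);k=Q.mean(0);nn=plane(az)
        # slide plane so that centre z=.1224 along axis: choose c on mean ray
        c=k+nn*0; c=c.copy(); 
        o=-cal(n)[1].T@cal(n)[2]; d=k-o; c=o+d*(.1224-o[2])/d[2]
    r=np.linalg.norm(Q-c,axis=1)
    print(n,az,np.round(c,4),len(Q),np.round(r,4),round(r.std()*1000,2),'hub',np.round(c+.003*nn,4))
# triangulated
a=H['side'];b=H['top'];from scipy.optimize import linear_sum_assignment
M=np.array([[tri(*p,*q)[1]+10*abs(tri(*p,*q)[0][2]-.12)*0 for q in b] for p in a])
c=np.array([.555,.187,.1224]);QA=cast('side',-176,c);QB=cast('top',-176,c)
i,j=linear_sum_assignment(np.linalg.norm(QA[:,None]-QB[None],axis=2))
P=np.array([tri(*a[x],*b[y])[0] for x,y in zip(i,j)]);print([round(tri(*a[x],*b[y])[1]*1000,1) for x,y in zip(i,j)])
m=P.mean(0);nn=np.linalg.svd(P-m)[2][2];nn*=np.sign(nn[2]);print('tri',P,m,nn,np.degrees(np.arccos(nn[2])),np.degrees(np.arctan2(nn[1],nn[0])))
# tray/foot
# nut: dark blobs
for n,D,roi in(('side',S,(280,255,30,30)),('top',T,(300,215,26,26))):
    g=cv2.cvtColor(D['p'],cv2.COLOR_RGB2GRAY).astype(float)
    x,y,w,h=roi;sub=g[y:y+h,x:x+w];mk=(sub<150).astype(np.uint8)
    M_=cv2.moments(mk,True);print(n,'nut',mk.sum(),M_['m10']/M_['m00']+x,M_['m01']/M_['m00']+y)
    Pc=cloud(n,D['d'])[y:y+h,x:x+w];t=(Pc[...,2]>.046)&(D['d'][y:y+h,x:x+w]>0);print(t.sum(),Pc[t].mean(0),np.median(Pc[t][:,2]), (Pc[t].min(0)+Pc[t].max(0))/2, np.ptp(Pc[t],axis=0))
    f=Pc[Pc[...,2]<.03];print('floor',np.median(f[:,2]))
E
```

```text
side [246 157   4   4  12] [247.78 158.63]
side [265 161   5   4  15] [266.87 162.24]
side [229 173   4   5  13] [230.24 175.07]
side [267 182   4   5  16] [268.43 183.74]
side [229 194   4   5  14] [230.37 195.94]
side [248 199   4   5  17] [249.35 201.26]
side [264 198  10   6  21] [268.51 200.67]
top [210 203   7   6  33] [213.1  205.58]
top [234 212   7   6  33] [236.9  214.67]
top [191 218   6   6  31] [193.76 220.59]
top [238 235   6   6  29] [240.39 237.76]
top [195 241   7   6  30] [198.11 243.58]
top [219 250   6   5  27] [221.27 251.84]
side -172 [0.554  0.1718 0.1224] 7 [0.0895 0.0782 0.0898 0.0622 0.0803 0.064  0.0961] 12.08 hub [0.5525 0.1715 0.125 ]
side -174 [0.554  0.1718 0.1224] 7 [0.0906 0.0782 0.0911 0.0629 0.0804 0.0645 0.0974] 12.37 hub [0.5525 0.1717 0.125 ]
side -176 [0.554  0.1719 0.1224] 7 [0.0917 0.0783 0.0924 0.0636 0.0806 0.065  0.0988] 12.68 hub [0.5525 0.1718 0.125 ]
side -178 [0.554  0.172  0.1224] 7 [0.0929 0.0783 0.0937 0.0643 0.0807 0.0656 0.1003] 13.03 hub [0.5525 0.1719 0.125 ]
side -180 [0.554  0.1721 0.1224] 7 [0.0942 0.0783 0.0951 0.0651 0.0807 
[... 986 characters left out ...]
7603 0.15912935]
 [0.51595141 0.25483697 0.10106898]
 [0.59139526 0.12416833 0.13997758]
 [0.48624132 0.18559459 0.08200647]
 [0.52400818 0.12074046 0.09992856]] [0.55364523 0.1896995  0.12040724] [-0.49815019 -0.03527637  0.86637288] 29.960158523632586 -175.94937644489877
side nut 242 294.04545454545456 270.41322314049586
217 [ 0.55063236 -0.11753159  0.0515401 ] 0.05174380423771744 [ 0.55149284 -0.11486754  0.05124093] [0.04970847 0.05009256 0.01043123]
floor 0.0073474089312139815
top nut 202 311.78712871287127 226.80693069306932
165 [ 0.55231281 -0.11481978  0.05215738] 0.052284369694616674 [ 0.55344426 -0.11532223  0.0534844 ] [0.04954661 0.04514685 0.01487153]
floor 0.007550318270045934
```

```bash
python3 - <<'E'
from h import *
S=np.load('pics/side0.npz');T=np.load('pics/top0.npz')
g=cv2.cvtColor(T['p'],cv2.COLOR_RGB2GRAY)
x,y,w,h=298,213,30,30
sub=cv2.resize(g[y:y+h,x:x+w],None,fx=20,fy=20,interpolation=cv2.INTER_CUBIC)
print(np.percentile(sub,[1,10,30,50,80,99]))
mk=(sub<145).astype(np.uint8);cs,_=cv2.findContours(mk,0,1);c=max(cs,key=cv2.contourArea)
pic=cv2.cvtColor(sub,cv2.COLOR_GRAY2BGR);cv2.drawContours(pic,[c],-1,(0,0,255),1);cv2.imwrite('pics/nut_top.png',pic)
P=np.array([onz('top',(p[0]+.5)/20-.5+x,(p[1]+.5)/20-.5+y,.030)[:2] for p in c[:,0]])
from scipy.optimize import least_squares
for a in range(0,180,10):
    e=np.array([np.cos(np.radians(a)),np.sin(np.radians(a))]);s=P@e;print(a,round(np.ptp(s)*1000,1),np.round((s.max()+s.min())/2*1000,1),end=' | ')
s=sense();M=R.from_quat(s['tcp_rot']).as_matrix();print(M)
gs=cv2.cvtColor(S['p'],cv2.COLOR_RGB2GRAY)
sub=cv2.resize(gs[250:285,277:312],None,fx=16,fy=16,interpolation=cv2.INTER_CUBIC);cv2.imwrite('pics/nut_side.png',sub)
E
```

```text
[ 55. 112. 197. 203. 203. 204.]
0 57.5 553.4 | 10 54.9 525.2 | 20 51.8 480.7 | 30 53.3 421.8 | 40 53.6 350.4 | 50 53.4 267.9 | 60 52.4 177.2 | 70 51.1 81.5 | 80 49.5 -16.5 | 90 51.6 -114.5 | 100 54.5 -208.8 | 110 56.3 -296.8 | 120 56.6 -375.8 | 130 55.8 -443.2 | 140 54.5 -497.1 | 150 56.9 -536.3 | 160 58.3 -559.0 | 170 58.6 -564.8 | [[-6.02752534e-04 -9.12780888e-01  4.08449125e-01]
 [-1.30861488e-03  4.08449570e-01  9.12779950e-01]
 [-9.99998962e-01  1.56778263e-05 -1.44067266e-03]]
```

View pics/nut_top.png

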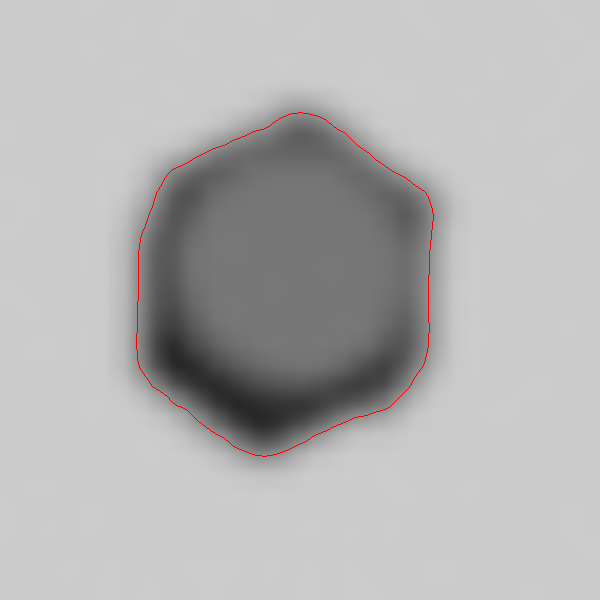

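View pics/nut_side.png

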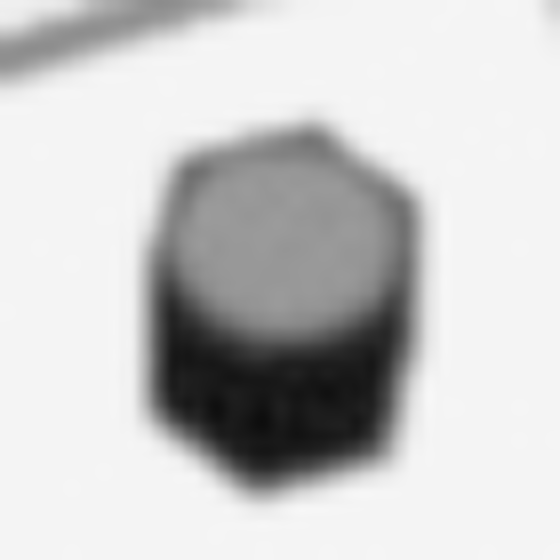

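```bash
python3 - <<'E'
from h import *
def w(a,b,z=.05): return onz('top',298+a/20-.5,213+b/20-.5,z)[:2]
for p,q in(((175,170),(270,128)),((335,125),(415,182)),((430,230),(428,330)),((139,250),(137,350)),((180,405),(240,447)),((290,446),(385,407))):
    z=.05 if p[1]<200 else .03 if p[1]<300 else .01
    d=w(*q,z)-w(*p,z);print(np.degrees(np.arctan2(d[1],d[0]))%60, 'normal mod60',(np.degrees(np.arctan2(d[1],d[0]))+90)%60)
print(onz('top',298+290/20-.5,213+262/20-.5,.052), onz('side',277+285/16-.5,250+238/16-.5,.052))
print(tri(277+285/16-.5,250+238/16-.5,298+290/20-.5,213+262/20-.5))
for n in('side','top'): print(n,proj(n,[.5526,.1895,.125]),proj(n,np.array([.5526,.1895,.125])+.0345*np.array([-.499,-.035,.866])))
E
```

```text
49.460536409787906 normal mod60 19.460536409787906
49.16646662647389 normal mod60 19.16646662647389
53.211853314979834 normal mod60 23.211853314979862
53.580998758384 normal mod60 23.580998758384
49.89340920646737 normal mod60 19.893409206467368
47.781142593288834 normal mod60 17.781142593288834
[ 0.5534136  -0.11357657  0.052     ] [ 0.55131054 -0.11467623  0.052     ]
(array([ 0.55288938, -0.11355187,  0.04988224]), np.float64(0.0017585150177389605))
side (np.float64(248.50867496550975), np.float64(178.2204107092261)) (np.float64(242.66858824010296), np.float64(173.10090632332708))
top (np.float64(217.15848180296956), np.float64(229.6420663510384)) (np.float64(216.59787835926647), np.float64(233.6294977688209))
```

```bash
r='[0,-27.5,-25.1,0,0,0,1]'; python3 -m inch '[[0,-27.5,-25.1,0,0,0,1],[0,-27.5,-25.1,0,0,0,1],[0,-27.5,-25.1,0,0,0,1],[0,-27.5,-25.1,0,0,0,1],[0,-27.5,-25.1,0,0,0,1]]'
python3 -m inch '[[0,-27.5,-25.1,0,0,0,1],[0,-27.5,-25.1,0,0,0,1],[0,-27.5,-25.1,0,0,0,1],[0,-27.5,-25.1,0,0,0,1],[0,-27.5,-25.1,0,0,0,1]]'
python3 -m inch '[[0,-27.5,-25.1,0,0,0,1],[0,-27.5,-25.1,0,0,0,1],[0,-27.5,-25.1,0,0,0,1],[0,-27.5,-25.1,0,0,0,1],[0,-27.5,-25.1,0,0,0,1]]'
python3 -m inch '[[0,-27.5,-25.1,0,0,0,1],[0,-27.5,-25.1,0,0,0,1],[0,-27.5,-25.1,0,0,0,1],[0,-27.5,-25.1,0,0,0,1],[0,-27.5,-25.1,0,0,0,1]]'
python3 -m inch '[[10,0,0,0.12,0,0,1],[10,0,0,0.12,0,0,1],[10,0,0,0.12,0,0,1],[10,0,0,0.12,0,0,1],[10,0,0,0.12,0,0,1]]'
```

```text
time_s: 0.52
tcp_pos: [0.3296, 0.398, 0.231]
tcp_rot: [-0.385, 0.594, 0.385, 0.593]
force: [1.0, 0.5, 1.4]
gripper_width: 0.0859
time_s: 0.93
tcp_pos: [0.4039, 0.2273, 0.2312]
tcp_rot: [-0.385, 0.593, 0.385, 0.593]
force: [0.8, -0.4, 0.5]
gripper_width: 0.0855
time_s: 1.35
tcp_pos: [0.4782, 0.0564, 0.2312]
tcp_rot: [-0.384, 0.593, 0.385, 0.593]
force: [0.4, 0.7, 0.2]
gripper_width: 0.0854
time_s: 1.77
tcp_pos: [0.5524, -0.1143, 0.231]
tcp_rot: [-0.384, 0.594, 0.385, 0.593]
force: [0.9, -0.5, 0.8]
gripper_width: 0.0857
time_s: 2.18
tcp_pos: [0.5519, -0.1125, 0.1804]
tcp_rot: [-0.19, 0.681, 0.19, 0.681]
force: [-0.2, 0.2, 0.2]
gripper_width: 0.0855
```

```bash
python3 -m inch '[[20,0,0,0.1,0,0,1],[20,0,0,0.1,0,0,1],[20,0,0,0,0,0,1],[10,0,0,0,0,0,1],[0,0,0,0,0,0,1]]'
cat > pic.py <<'E'
import sys
from h import *
# pic.py name u0 v0 w h k ; for each: side roi & top roi
tag=sys.argv[1];o=[]
for n,(u,v) in (('side',tuple(map(int,sys.argv[2].split(',')))),('top',tuple(map(int,sys.argv[3].split(','))))):
    p,d=grab_frame(n);np.savez(f'pics/{tag}_{n}.npz',p=p,d=d)
    o.append(cv2.resize(p[v-50:v+50,u-50:u+50,::-1],None,fx=4,fy=4,interpolation=cv2.INTER_CUBIC))
cv2.imwrite(f'pics/{tag}.png',np.hstack(o))
s=sense();print(s['tcp_pos'],s['tcp_rot'],np.round(np.degrees(s['qpos']),1),s['force'])
print(R.from_quat(s['tcp_rot']).as_matrix())
E
python3 pic.py a1 290,255 312,227
```

```text
time_s: 2.6
tcp_pos: [0.5504, -0.112, 0.1089]
tcp_rot: [-0.123, 0.698, 0.124, 0.695]
force: [0.0, -0.3, -0.8]
gripper_width: 0.0854
[ 0.55227132 -0.11241001  0.11141126] [-0.12320475  0.69645255  0.12334977  0.69610292] [-12.7  28.7 105.6  -0.   45.8 -32.8] [ 0.01735838 -0.39060142  0.62473205]
[[-5.22631000e-04 -3.43340798e-01  9.39210745e-01]
 [ 1.15756373e-04  9.39210846e-01  3.43340899e-01]
 [-9.99999857e-01  2.88160227e-04 -4.51116819e-04]]
```

View pics/a1.png

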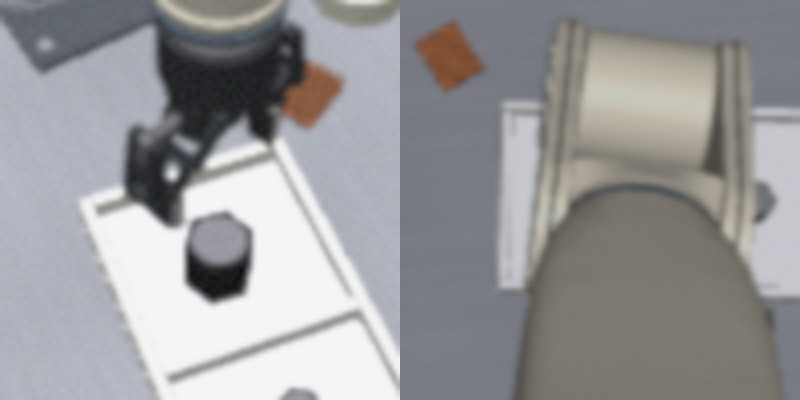

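```bash
python3 -m inch '[[25,-2,-0.5,0,0,0,1],[25,0,0,0,0,0,1],[25,0,0,0,0,0,1],[15,0,0,0,0,0,1],[7.5,0,0,0,0,0,1]]'
python3 -m inch '[[0,0,0,0,0,0,1],[0,0,0,0,0,0,1]]'
python3 -m inch '[[0,0,0,0,0,0,-1],[0,0,0,0,0,0,-1],[0,0,0,0,0,0,-1],[0,0,0,0,0,0,-1],[0,0,0,0,0,0,-1]]'
python3 -m inch '[[0,0,0,0,0,0,-1],[0,0,0,0,0,0,-1],[0,0,0,0,0,0,-1]]'
```

```text
time_s: 3.12
tcp_pos: [0.5524, -0.1144, 0.0131]
tcp_rot: [-0.123, 0.697, 0.123, 0.696]
force: [-0.5, 0.3, -0.3]
gripper_width: 0.0852
time_s: 3.28
tcp_pos: [0.5533, -0.1146, 0.0148]
tcp_rot: [-0.123, 0.696, 0.123, 0.697]
force: [1.0, 1.3, 0.2]
gripper_width: 0.0854
time_s: 3.7
tcp_pos: [0.5532, -0.1146, 0.015]
tcp_rot: [-0.123, 0.696, 0.123, 0.697]
force: [-0.9, -0.3, 5.7]
gripper_width: 0.0454
time_s: 3.95
tcp_pos: [0.5532, -0.1146, 0.015]
tcp_rot: [-0.123, 0.696, 0.123, 0.697]
force: [-0.5, -0.2, 5.5]
gripper_width: 0.0454
```

```bash
python3 -m inch '[[-10,0,0,0,0,0,-1],[-30,0,0,0,0,0,-1],[-40,0,0,0,0,0,-1],[-40,0,0,0,0,0,-1],[-40,0,0,0,0,0,-1]]'
python3 -m inch '[[-40,0,0,0,0,0,-1],[-40,0,0,0,0,0,-1],[0,20,2,0,0,0,-1],[0,35,3.5,0,0,0,-1],[0,35,3.5,0,0,0,-1]]'
python3 -m inch '[[0,35,3.5,0,0,0,-1],[0,35,3.5,0,0,0,-1],[0,35,3.5,0,0,0,-1],[0,35,3.5,0,0,0,-1],[0,35,3.5,0,0,0,-1]]'
python3 -m inch '[[0,30,3.5,0,0,0,-1],[0,12,2,0,0,0,-1],[0,0,0,0,0,0,-1],[0,0,0,0,0,0,-1]]'
cat > tgt.py <<'E'
from h import *
az=np.radians(-176);n=np.array([.5*np.cos(az),.5*np.sin(az),np.cos(np.pi/6)]);hub=np.array([.5526,.1895,.125])
s=sense();Rc=R.from_quat(s['tcp_rot']);q=s['qpos']
X=-n
def report(s_ax,rimoff=.007,roll=None):
    M=Rc.as_matrix()
    # minimal rotation aligning tool x to X
    ax=np.cross(M[:,0],X);a=np.arctan2(np.linalg.norm(ax),M[:,0]@X);rv=ax/max(np.linalg.norm(ax),1e-9)*a
    p=hub+n*(s_ax+rimoff)
    print('q',np.round(np.degrees(q),1),'tcp',np.round(s['tcp_pos'],4),'tilt rv tool',np.round(M.T@rv,3),'shift tool mm',np.round(M.T@(p-s['tcp_pos'])*1e3,1),
     'axis-err deg',round(np.degrees(a),2))
    d=s['tcp_pos']-hub;h=d@n;lat=d-h*n
    print('rim s mm',round((h-rimoff)*1e3,2),'lat tool mm',np.round(M.T@lat*1e3,2),'F tool',np.round(M.T@s['force'],1),'T tool',np.round(M.T@s['wrist_torque'],2),'w',round(s['gripper_width']*1e3,1),'t',s['time_s'])
if __name__=='__main__':
    import sys;report(float(sys.argv[1]) if len(sys.argv)>1 else .15)
E
python3 tgt.py .15
```

```text
time_s: 4.37
tcp_pos: [0.5518, -0.1143, 0.176]
tcp_rot: [-0.123, 0.697, 0.123, 0.696]
force: [1.3, -1.4, -0.9]
gripper_width: 0.0453
time_s: 4.78
tcp_pos: [0.53, -0.0266, 0.2557]
tcp_rot: [-0.123, 0.695, 0.122, 0.697]
force: [1.6, 0.6, -1.4]
gripper_width: 0.0454
time_s: 5.2
tcp_pos: [0.4855, 0.145, 0.2547]
tcp_rot: [-0.123, 0.696, 0.123, 0.697]
force: [-0.0, 1.2, -0.6]
gripper_width: 0.0455
time_s: 5.53
tcp_pos: [0.477, 0.1849, 0.2542]
tcp_rot: [-0.124, 0.696, 0.124, 0.696]
force: [0.4, -0.4, -0.6]
gripper_width: 0.0453
q [ 19.9  13.1 106.4  -0.   60.6  -0.3] tcp [0.477  0.1849 0.2542] tilt rv tool [ 0.    -0.503 -0.145] shift tool mm [-6.8  0.1 -2.9] axis-err deg 29.98
rim s mm 142.74 lat tool mm [ 0.48  0.92 -0.59] F tool [ 0.6 -0.5  0.2] T tool [ 0.05  0.05 -0.02] w 45.3 t 5.5333
```

```bash
python3 -m inch '[[0,0,0,0,-0.1006,-0.029,-1],[0,0,0,0,-0.1006,-0.029,-1],[0,0,0,0,-0.1006,-0.029,-1],[0,0,0,0,-0.1006,-0.029,-1],[0,0,0,0,-0.1006,-0.029,-1]]'
python3 -m inch '[[0,0,0,0,0,0,-1],[0,0,0,0,0,0,-1]]'
python3 tgt.py .06
python3 pic.py a2 245,170 215,232
```

```text
time_s: 5.95
tcp_pos: [0.4775, 0.1837, 0.2547]
tcp_rot: [-0.138, 0.489, 0.099, 0.856]
force: [1.3, -1.3, -0.7]
gripper_width: 0.0455
time_s: 6.12
tcp_pos: [0.4764, 0.1835, 0.2534]
tcp_rot: [-0.139, 0.493, 0.099, 0.853]
force: [0.1, 0.2, 0.5]
gripper_width: 0.0454
q [ 26.1   3.7 124.3 -25.2  26.3  26.2] tcp [0.4764 0.1835 0.2534] tilt rv tool [ 0.    -0.005  0.001] shift tool mm [82.4  0.2  2.5] axis-err deg 0.28
rim s mm 142.46 lat tool mm [ 0.01 -0.12 -2.1 ] F tool [-0.4  0.1  0.3] T tool [-0.01  0.26  0.09] w 45.4 t 6.1167
[0.47859051 0.18454085 0.25469912] [-0.13788785  0.49146716  0.0991637   0.85417418] [ 26.1   3.7 124.1 -25.1  26.3  26.2] [-0.23249996 -0.61976161 -0.43588147]
[[ 0.49725319 -0.30494084  0.81225018]
 [ 0.03387143  0.942307    0.33303189]
 [-0.86694405 -0.13808909  0.47889394]]
```

View pics/a2.png

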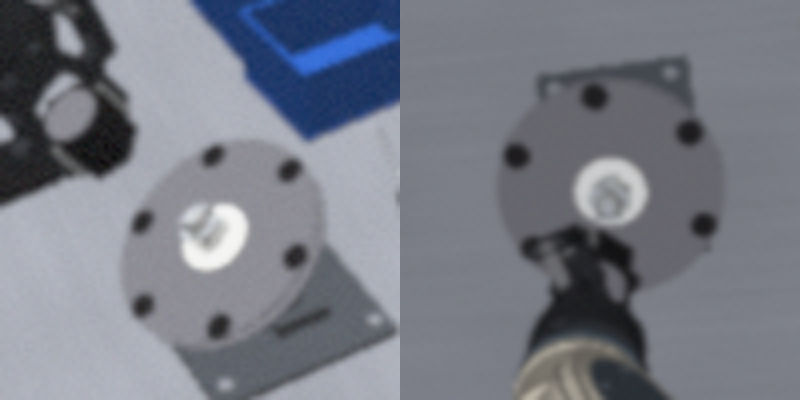

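```bash
python3 -m inch '[[0,0,0,-0.105,0,0,-1],[0,0,0,-0.105,0,0,-1],[0,0,0,-0.105,0,0,-1],[0,0,0,-0.105,0,0,-1],[0,0,0,-0.105,0,0,-1]]'
python3 -m inch '[[30,0,0,0,0,0,-1],[30,0,0,0,0,0,-1],[22,0,0,0,0,0,-1],[0,0,0,0,0,0,-1],[0,0,0,0,0,0,-1]]'
python3 tgt.py .038
python3 -m inch '[[0,0,0,0,0,0,-1]]'
python3 tgt.py .038
python3 pic.py a3 245,170 215,232
```

```text
time_s: 6.63
tcp_pos: [0.479, 0.1848, 0.2546]
tcp_rot: [-0.357, 0.448, 0.224, 0.788]
force: [-0.6, 0.6, -1.0]
gripper_width: 0.0453
time_s: 7.05
tcp_pos: [0.5191, 0.187, 0.182]
tcp_rot: [-0.355, 0.45, 0.223, 0.789]
force: [-0.0, -0.7, -0.0]
gripper_width: 0.0456
q [ 23.9  14.9 123.3 -36.8  16.7   7. ] tcp [0.5191 0.187  0.182 ] tilt rv tool [-0.    -0.004 -0.001] shift tool mm [21.1 -0.3  0.6] axis-err deg 0.25
rim s mm 59.13 lat tool mm [ 0.    0.27 -0.53] F tool [-0.  -0.4 -0.6] T tool [0.06 0.2  0.2 ] w 45.6 t 7.05
time_s: 7.13
tcp_pos: [0.5189, 0.1874, 0.1835]
tcp_rot: [-0.355, 0.449, 0.223, 0.789]
force: [-0.2, -0.1, -0.4]
gripper_width: 0.0452
q [ 24.   14.7 123.4 -36.8  16.7   7. ] tcp [0.5189 0.1874 0.1835] tilt rv tool [ 0.    -0.002  0.   ] shift tool mm [22.5 -0.2 -0.2] axis-err deg 0.09
rim s mm 60.51 lat tool mm [-0.    0.18  0.21] F tool [ 0.2  0.2 -0.4] T tool [-0.05  0.17  0.23] w 45.2 t 7.1333
[0.51866175 0.18777554 0.18420014] [-0.35503571  0.44775143  0.22327332  0.78969445] [ 24.   14.6 123.4 -36.9  16.6   7.1] [-0.9411622   0.93982413 -1.1984766 ]
[[ 0.49933536 -0.6705709   0.54863364]
 [ 0.03469992  0.64819734  0.76068135]
 [-0.86571365 -0.36079755  0.34693661]]
```

View pics/a3.png

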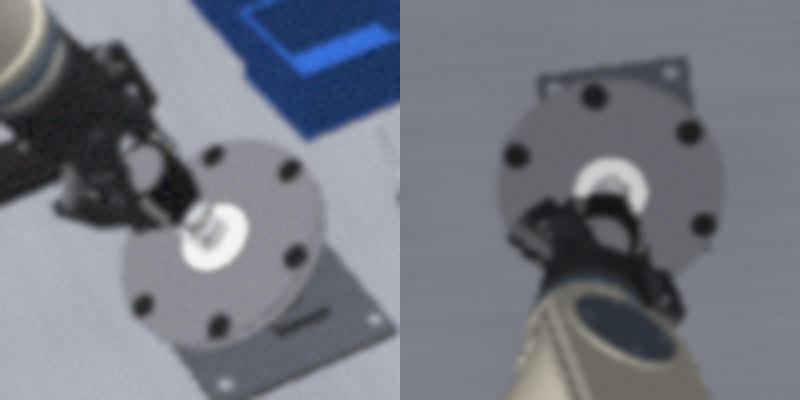

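```bash
python3 -m inch '[[8,0,0,0,0,0,-1],[8,0,0,0,0,0,-1],[8,0,0,0,0,0,-1],[6,0,0,0,0,0,-1],[4,0,0,0,0,0,-1]]'
python3 tgt.py .026
python3 -m inch '[[0,0,0,0,0,0,-1],[0,0,0,0,0,0,-1]]'
python3 tgt.py .026
```

```text
time_s: 7.65
tcp_pos: [0.5355, 0.1891, 0.1544]
tcp_rot: [-0.355, 0.448, 0.223, 0.79]
force: [0.2, 0.3, -1.1]
gripper_width: 0.0454
q [ 23.3  19.2 122.6 -45.3  13.4  15.2] tcp [0.5355 0.1891 0.1544] tilt rv tool [-0.     0.     0.001] shift tool mm [ 1.  -0.6 -0.5] axis-err deg 0.04
rim s mm 26.96 lat tool mm [-0.    0.6   0.49] F tool [ 1.1  0.4 -0.1] T tool [-0.05  0.21  0.2 ] w 45.4 t 7.65
time_s: 7.82
tcp_pos: [0.5352, 0.189, 0.154]
tcp_rot: [-0.355, 0.448, 0.224, 0.789]
force: [0.7, -0.3, -0.7]
gripper_width: 0.0454
q [ 23.3  19.3 122.6 -45.2  13.5  15.1] tcp [0.5352 0.189  0.154 ] tilt rv tool [ 0. -0.  0.] shift tool mm [ 0.9 -0.9 -0.1] axis-err deg 0.02
rim s mm 26.87 lat tool mm [-0.    0.88  0.09] F tool [ 0.9 -0.4 -0.1] T tool [-0.02  0.23  0.19] w 45.4 t 7.8167
```

```bash
python3 -m inch '[[1.5,-0.4,0,0,0,0,-1],[1.5,-0.4,0,0,0,0,-1],[1,0,0,0,0,0,-1],[0,0,0,0,0,0,-1]]'
python3 tgt.py .02
python3 -m inch '[[1,0,0,0,0,0,-1],[0.5,0,0,0,0,0,-1],[0,0,0,0,0,0,-1]]'
python3 tgt.py .02
```

```text
time_s: 8.15
tcp_pos: [0.5376, 0.1885, 0.1501]
tcp_rot: [-0.355, 0.448, 0.224, 0.789]
force: [0.2, -0.5, -0.9]
gripper_width: 0.0453
q [ 23.1  19.9 122.4 -46.2  13.1  16. ] tcp [0.5376 0.1885 0.1501] tilt rv tool [ 0.    -0.001 -0.   ] shift tool mm [ 2.3 -0.3  0.3] axis-err deg 0.07
rim s mm 22.27 lat tool mm [ 0.    0.32 -0.31] F tool [ 0.8 -0.2 -0.6] T tool [-0.03  0.19  0.24] w 45.3 t 8.15
time_s: 8.4
tcp_pos: [0.5383, 0.1885, 0.1487]
tcp_rot: [-0.355, 0.449, 0.224, 0.789]
force: [0.1, -0.1, -0.1]
gripper_width: 0.0457
q [ 23.   20.1 122.4 -46.6  13.   16.4] tcp [0.5383 0.1885 0.1487] tilt rv tool [-0.    -0.001 -0.001] shift tool mm [ 0.7 -0.4  0.4] axis-err deg 0.08
rim s mm 20.68 lat tool mm [ 0.    0.41 -0.43] F tool [ 0.2 -0.1 -0.1] T tool [-0.03  0.25  0.2 ] w 45.7 t 8.4
```

```bash
for i in 1; do python3 -m inch '[[0,1,0,0,0,0,-1],[0,0.5,0,0,0,0,-1],[0,0,0,0,0,0,-1]]'; done; python3 tgt.py .02|tail -1
python3 -m inch '[[0,-1.5,0,0,0,0,-1],[0,-1.5,0,0,0,0,-1],[0,0,0,0,0,0,-1]]'; python3 tgt.py .02|tail -1
python3 -m inch '[[0,1.5,0,0,0,0,-1],[0,0,1.5,0,0,0,-1],[0,0,0,0,0,0,-1]]'; python3 tgt.py .02|tail -1
python3 -m inch '[[0,0,-1.5,0,0,0,-1],[0,0,-1.5,0,0,0,-1],[0,0,0,0,0,0,-1]]'; python3 tgt.py .02|tail -1
python3 -m inch '[[0,0,1.5,0,0,0,-1],[0,0,0,0,0,0,-1]]'; python3 tgt.py .02|tail -1
```

```text
time_s: 8.65
tcp_pos: [0.5373, 0.1894, 0.1483]
tcp_rot: [-0.355, 0.448, 0.224, 0.789]
force: [2.3, -0.5, -0.5]
gripper_width: 0.0453
rim s mm 20.79 lat tool mm [ 0.    1.84 -0.37] F tool [ 1.6 -1.7  0.7] T tool [-0.01  0.31  0.05] w 45.3 t 8.65
time_s: 8.9
tcp_pos: [0.5395, 0.1875, 0.1495]
tcp_rot: [-0.355, 0.448, 0.224, 0.789]
force: [0.3, 0.4, 0.2]
gripper_width: 0.0454
rim s mm 20.82 lat tool mm [-0.   -1.37 -0.24] F tool [-0.1 -0.   0.5] T tool [-0.02  0.22  0.19] w 45.4 t 8.9
time_s: 9.15
tcp_pos: [0.5392, 0.1899, 0.1494]
tcp_rot: [-0.355, 0.448, 0.224, 0.789]
force: [-0.1, -0.2, -1.1]
gripper_width: 0.0451
rim s mm 20.78 lat tool mm [-0.    0.44  1.41] F tool [ 0.9  0.4 -0.6] T tool [-0.04  0.17  0.23] w 45.1 t 9.15
time_s: 9.4
tcp_pos: [0.5371, 0.1871, 0.148]
tcp_rot: [-0.355, 0.449, 0.224, 0.789]
force: [0.8, 0.0, -0.4]
gripper_width: 0.0458
rim s mm 20.78 lat tool mm [ 0.    0.54 -2.35] F tool [ 0.7 -0.4  0.3] T tool [-0.    0.25  0.24] w 45.8 t 9.4
time_s: 9.57
tcp_pos: [0.5385, 0.1887, 0.149]
tcp_rot: [-0.355, 0.448, 0.224, 0.789]
force: [0.3, 0.6, -0.2]
gripper_width: 0.0453
rim s mm 20.8 lat tool mm [ 0.    0.28 -0.05] F tool [0.4 0.3 0.5] T tool [0.02 0.2  0.28] w 45.3 t 9.5667
```

```bash
python3 -m inch '[[0.8,-0.6,-0.3,0,0,0,-1],[0.8,0,0,0,0,0,-1],[0,0,0,0,0,0,-1]]'; python3 tgt.py .02|tail -1
python3 -m inch '[[0.8,0,0,0,0,0,-1],[0,0,0,0,0,0,-1]]'; python3 tgt.py .02|tail -1
python3 -m inch '[[0.8,0,0,0,0,0,-1],[0,0,0,0,0,0,-1]]'; python3 tgt.py .02|tail -1
```

```text
time_s: 9.82
tcp_pos: [0.5394, 0.188, 0.1479]
tcp_rot: [-0.355, 0.448, 0.224, 0.789]
force: [-4.3, -1.0, 7.0]
gripper_width: 0.0453
rim s mm 19.48 lat tool mm [ 0.   -0.35 -0.42] F tool [-8.3 -0.2 -0.7] T tool [-0.04  0.25  0.21] w 45.3 t 9.8167
time_s: 9.98
tcp_pos: [0.5396, 0.188, 0.1477]
tcp_rot: [-0.355, 0.448, 0.224, 0.789]
force: [-10.4, -0.8, 14.5]
gripper_width: 0.0454
rim s mm 19.2 lat tool mm [ 0.   -0.36 -0.41] F tool [-17.8   1.3  -1.3] T tool [-0.02  0.37  0.33] w 45.4 t 9.9833
time_s: 10.15
tcp_pos: [0.5397, 0.188, 0.1474]
tcp_rot: [-0.355, 0.448, 0.223, 0.79]
force: [-15.2, -1.2, 21.3]
gripper_width: 0.045
rim s mm 18.93 lat tool mm [ 0.   -0.39 -0.41] F tool [-26.1   1.7  -1.8] T tool [0.02 0.49 0.36] w 45.0 t 10.15
```

```bash
python3 -m inch '[[-0.8,0,0,0,0,0,-1],[0,0,0,-0.1,0,0,-1],[0,0,0,-0.1,0,0,-1],[0,0,0,-0.1,0,0,-1]]'; python3 tgt.py .02
python3 -m inch '[[0,0,0,-0.1,0,0,-1],[0,0,0,-0.1,0,0,-1],[0,0,0,0,0,0,-1]]'; python3 tgt.py .02
```

```text
time_s: 10.48
tcp_pos: [0.5395, 0.188, 0.1477]
tcp_rot: [-0.471, 0.409, 0.289, 0.726]
force: [-7.9, -0.4, 12.9]
gripper_width: 0.0449
q [ 22.9  20.3 122.4 -47.2  12.8  -0.5] tcp [0.5395 0.188  0.1477] tilt rv tool [ 0. -0. -0.] shift tool mm [-0.8  0.2  0.5] axis-err deg 0.01
rim s mm 19.22 lat tool mm [ 0.   -0.18 -0.52] F tool [-15.1   0.4  -0. ] T tool [0.1  0.21 0.46] w 44.9 t 10.4833
time_s: 10.73
tcp_pos: [0.5397, 0.1881, 0.1478]
tcp_rot: [-0.541, 0.378, 0.328, 0.676]
force: [-8.7, -1.2, 13.9]
gripper_width: 0.0454
q [ 22.9  20.3 122.3 -47.2  12.8 -12.1] tcp [0.5397 0.1881 0.1478] tilt rv tool [-0.  0.  0.] shift tool mm [-0.8  0.3  0.4] axis-err deg 0.02
rim s mm 19.24 lat tool mm [ 0.   -0.26 -0.41] F tool [-16.4   0.5  -0.8] T tool [-0.11  0.18  0.45] w 45.4 t 10.7333
```

```bash
for i in 1; do python3 -m inch '[[0,0,0,-0.1,0,0,-1],[0,0,0,-0.1,0,0,-1],[0,0,0,-0.1,0,0,-1],[0,0,0,0,0,0,-1]]'; python3 tgt.py .02|tail -1
python3 -m inch '[[0,0,0,-0.1,0,0,-1],[0,0,0,-0.1,0,0,-1],[0,0,0,-0.1,0,0,-1],[0,0,0,0,0,0,-1]]';python3 tgt.py .02; done
```

```text
time_s: 11.07
tcp_pos: [0.5401, 0.1882, 0.1473]
tcp_rot: [0.636, -0.325, -0.381, -0.588]
force: [-0.5, 0.8, 2.6]
gripper_width: 0.0454
rim s mm 18.63 lat tool mm [-0.   -0.25 -0.46] F tool [-2.5 -0.9  0.8] T tool [-0.05 -0.1   0.03] w 45.4 t 11.0667
time_s: 11.4
tcp_pos: [0.5396, 0.1879, 0.1466]
tcp_rot: [0.715, -0.266, -0.425, -0.487]
force: [0.5, -0.1, 0.5]
gripper_width: 0.0454
q [ 22.9  20.4 122.3 -47.2  12.8 -46.2] tcp [0.5396 0.1879 0.1466] tilt rv tool [ 0.    -0.    -0.002] shift tool mm [-1.8 -0.8  0.5] axis-err deg 0.1
rim s mm 18.2 lat tool mm [ 0.    0.76 -0.52] F tool [-0.2 -0.6 -0.3] T tool [ 0.01 -0.07  0.24] w 45.4 t 11.4
```

```bash
python3 -m inch '[[1,0,0,0,0,0,-1],[1,0,0,0,0,0,-1],[0,0,0,0,0,0,-1]]'; python3 tgt.py .02|tail -1
python3 -m inch '[[1,0,0,0,0,0,-1],[0,0,0,0,0,0,-1]]'; python3 tgt.py .02|tail -1
```

```text
time_s: 11.65
tcp_pos: [0.5407, 0.188, 0.1448]
tcp_rot: [0.715, -0.266, -0.425, -0.488]
force: [0.7, -0.0, -0.4]
gripper_width: 0.0453
rim s mm 16.13 lat tool mm [ 0.    0.66 -0.52] F tool [ 0.7 -0.4 -0.2] T tool [-0.07 -0.11  0.3 ] w 45.3 t 11.65
time_s: 11.82
tcp_pos: [0.5413, 0.1881, 0.1441]
tcp_rot: [0.715, -0.266, -0.425, -0.488]
force: [0.2, -0.2, -1.8]
gripper_width: 0.0456
rim s mm 15.22 lat tool mm [ 0.    0.54 -0.49] F tool [1.6 0.8 0.1] T tool [-0.04 -0.1   0.3 ] w 45.6 t 11.8167
```

Free sinking; I'll continue in small steps.

```bash
python3 -m inch '[[1,0,0,0,0,0,-1],[1,0,0,0,0,0,-1],[0,0,0,0,0,0,-1]]'; python3 tgt.py .02|tail -1
python3 -m inch '[[1,0,0,0,0,0,-1],[0,0,0,0,0,0,-1]]'; python3 tgt.py .02|tail -1
python3 -m inch '[[0.7,0,0,0,0,0,-1],[0,0,0,0,0,0,-1]]'; python3 tgt.py .02|tail -1
```

```text
time_s: 12.07
tcp_pos: [0.5423, 0.1881, 0.1423]
tcp_rot: [0.715, -0.266, -0.425, -0.487]
force: [0.3, 0.8, -0.4]
gripper_width: 0.0452
rim s mm 13.22 lat tool mm [ 0.    0.53 -0.51] F tool [ 0.5 -0.3  0.7] T tool [ 0.   -0.08  0.33] w 45.2 t 12.0667
time_s: 12.23
tcp_pos: [0.5426, 0.1882, 0.1418]
tcp_rot: [0.715, -0.265, -0.425, -0.487]
force: [-4.3, -0.2, 5.6]
gripper_width: 0.0451
rim s mm 12.56 lat tool mm [ 0.    0.49 -0.51] F tool [-7.   0.8  0.4] T tool [ 0.01 -0.08  0.38] w 45.1 t 12.2333
time_s: 12.4
tcp_pos: [0.5428, 0.1882, 0.1416]
tcp_rot: [0.715, -0.265, -0.425, -0.487]
force: [-8.7, -0.7, 11.8]
gripper_width: 0.0451
rim s mm 12.34 lat tool mm [ 0.    0.46 -0.51] F tool [-14.6   1.6   0.5] T tool [-0.01 -0.15  0.57] w 45.1 t 12.4
```

```bash
python3 -m inch '[[-0.8,0,0,0.05,0,0,-1],[0.4,0,0,0.1,0,0,-1],[0.43,0,0,0.1,0,0,-1],[0,0,0,0,0,0,-1]]'; python3 tgt.py .02
python3 -m inch '[[0.43,0,0,0.1,0,0,-1],[0.43,0,0,0.1,0,0,-1],[0.43,0,0,0.1,0,0,-1]]'; python3 tgt.py .02|tail -1
```

```text
time_s: 12.73
tcp_pos: [0.5432, 0.1883, 0.1411]
tcp_rot: [0.648, -0.317, -0.388, -0.574]
force: [-0.9, -0.4, 0.5]
gripper_width: 0.0455
q [ 22.8  21.3 122.1 -49.3  12.2 -29.5] tcp [0.5432 0.1883 0.1411] tilt rv tool [ 0.    -0.    -0.001] shift tool mm [-8.3 -0.2  0.5] axis-err deg 0.06
rim s mm 11.67 lat tool mm [ 0.    0.24 -0.55] F tool [-0.9  0.6 -0.3] T tool [ 0.01 -0.08  0.29] w 45.5 t 12.7333
time_s: 12.98
tcp_pos: [0.5437, 0.1882, 0.1399]
tcp_rot: [-0.556, 0.371, 0.337, 0.663]
force: [-0.5, -0.2, -0.1]
gripper_width: 0.0459
rim s mm 10.4 lat tool mm [ 0.    0.16 -0.7 ] F tool [-0.2  0.5 -0.3] T tool [0.04 0.07 0.31] w 45.9 t 12.9833
```

```bash
for i in 1; do python3 -m inch '[[0.43,0,0,0.1,0,0,-1],[0.43,0,0,0.1,0,0,-1],[0.43,0,0,0.1,0,0,-1],[0.43,0,0,0.1,0,0,-1]]'; python3 tgt.py .02|tail -1
python3 -m inch '[[0.43,0,0,0.1,0,0,-1],[0.43,0,0,0.1,0,0,-1],[0.43,0,0,0.1,0,0,-1],[0,0,0,0,0,0,-1]]'; python3 tgt.py .02;done
```

```text
time_s: 13.32
tcp_pos: [0.5447, 0.1884, 0.1385]
tcp_rot: [-0.413, 0.43, 0.256, 0.761]
force: [-0.6, 0.3, 1.1]
gripper_width: 0.0456
rim s mm 8.69 lat tool mm [ 0.   -0.18 -0.56] F tool [-1.3  0.1  0.3] T tool [-0.04  0.15  0.22] w 45.6 t 13.3167
time_s: 13.65
tcp_pos: [0.5453, 0.1884, 0.1374]
tcp_rot: [-0.295, 0.464, 0.189, 0.814]
force: [-1.0, 0.2, 0.3]
gripper_width: 0.0451
q [ 22.7  21.8 121.9 -50.8  11.9  29. ] tcp [0.5453 0.1884 0.1374] tilt rv tool [-0.    -0.001 -0.   ] shift tool mm [-12.6   0.4   0.4] axis-err deg 0.05
rim s mm 7.41 lat tool mm [ 0.   -0.36 -0.43] F tool [-0.8  0.6 -0.4] T tool [-0.02  0.19  0.23] w 45.1 t 13.65
```

```bash
python3 -m inch '[[0.43,0,0,0.1,0,0,-1],[0.43,0,0,0.1,0,0,-1],[0.43,0,0,0.1,0,0,-1],[0.43,0,0,0.1,0,0,-1],[0.43,0,0,0.1,0,0,-1]]'; python3 tgt.py .02|tail -1
python3 -m inch '[[0.43,0,0,0.1,0,0,-1],[0.43,0,0,0.1,0,0,-1],[0.43,0,0,0.1,0,0,-1],[0.43,0,0,0.1,0,0,-1],[0,0,0,0,0,0,-1]]'; python3 tgt.py .02
```

```text
time_s: 14.07
tcp_pos: [0.5464, 0.1885, 0.1356]
tcp_rot: [-0.085, 0.496, 0.069, 0.861]
force: [-0.7, 0.2, 1.8]
gripper_width: 0.0457
rim s mm 5.3 lat tool mm [ 0.   -0.51 -0.18] F tool [-1.9  0.2  0.4] T tool [-0.    0.21  0.02] w 45.7 t 14.0667
time_s: 14.48
tcp_pos: [0.5472, 0.1885, 0.134]
tcp_rot: [0.088, 0.5, -0.031, 0.861]
force: [-0.6, 0.7, 1.4]
gripper_width: 0.0453
q [ 22.6  22.3 121.8 -52.1  11.7  81.7] tcp [0.5472 0.1885 0.134 ] tilt rv tool [ 0.    -0.001  0.001] shift tool mm [-16.5   0.7   0.1] axis-err deg 0.07
rim s mm 3.54 lat tool mm [ 0.   -0.67 -0.07] F tool [-1.5  0.8  0. ] T tool [ 0.01  0.22 -0.09] w 45.3 t 14.4833
```

```bash
python3 -m inch '[[0.43,0,0,0.1,0,0,-1],[0.43,0,0,0.1,0,0,-1],[0.43,0,0,0.1,0,0,-1],[0.43,0,0,0.1,0,0,-1],[0,0,0,0,0,0,-1]]'; python3 tgt.py .02|tail -1
python3 -m inch '[[0.43,0,0,0.1,0,0,-1],[0.43,0,0,0.1,0,0,-1],[0,0,0,0,0,0,-1]]'; python3 tgt.py .02
python3 -m inch '[[0.43,0,0,0.1,0,0,-1],[0,0,0,0,0,0,-1]]'; python3 tgt.py .02|tail -1
```

```text
time_s: 14.9
tcp_pos: [0.5481, 0.1886, 0.1325]
tcp_rot: [0.256, 0.484, -0.129, 0.827]
force: [-0.9, -0.4, 1.8]
gripper_width: 0.0449
rim s mm 1.83 lat tool mm [ 0.   -0.61  0.19] F tool [-2.  -0.2  0.3] T tool [ 0.02  0.1  -0.17] w 44.9 t 14.9
time_s: 15.15
tcp_pos: [0.5483, 0.1884, 0.1315]
tcp_rot: [0.337, 0.469, -0.177, 0.797]
force: [-1.0, -0.3, -0.7]
gripper_width: 0.0452
q [ 22.5  22.7 121.7 -53.   11.5 116.8] tcp [0.5483 0.1884 0.1315] tilt rv tool [ 0.    -0.001  0.002] shift tool mm [-19.2   0.9  -0.2] axis-err deg 0.1
rim s mm 0.8 lat tool mm [ 0.   -0.91  0.2 ] F tool [ 0.1 -1.1 -0.6] T tool [-0.02  0.15 -0.27] w 45.2 t 15.15
time_s: 15.32
tcp_pos: [0.5485, 0.1885, 0.1313]
tcp_rot: [0.376, 0.46, -0.2, 0.779]
force: [-1.0, -1.1, -0.4]
gripper_width: 0.0453
rim s mm 0.51 lat tool mm [ 0.   -0.75  0.32] F tool [-0.2 -1.6  0.2] T tool [-0.02  0.15 -0.26] w 45.3 t 15.3167
```

```bash
python3 -m inch '[[0.43,0,0,0.1,0,0,-1],[0,0,0,0,0,0,-1]]'; python3 tgt.py .02|tail -1
python3 -m inch '[[0.3,0,0,0.07,0,0,-1],[0,0,0,0,0,0,-1]]'; python3 tgt.py .02|tail -1
python3 -m inch '[[0.3,0,0,0.05,0,0,-1],[0,0,0,0,0,0,-1]]'; python3 tgt.py .02
```

```text
time_s: 15.48
tcp_pos: [0.5489, 0.1886, 0.1314]
tcp_rot: [0.415, 0.449, -0.222, 0.76]
force: [-4.9, -0.0, 7.2]
gripper_width: 0.0453
rim s mm 0.44 lat tool mm [ 0.   -0.37  0.48] F tool [-8.6 -0.4 -0.6] T tool [ 0.08  0.03 -0.28] w 45.3 t 15.4833
time_s: 15.65
tcp_pos: [0.5491, 0.1887, 0.1315]
tcp_rot: [0.441, 0.441, -0.237, 0.745]
force: [-6.4, -0.4, 10.3]
gripper_width: 0.0456
rim s mm 0.41 lat tool mm [ 0.   -0.06  0.58] F tool [-12.1  -0.4  -0.2] T tool [ 0.04 -0.14 -0.34] w 45.6 t 15.65
time_s: 15.82
tcp_pos: [0.5493, 0.1888, 0.1316]
tcp_rot: [0.459, 0.435, -0.248, 0.734]
force: [-9.1, -0.2, 15.0]
gripper_width: 0.0451
q [ 22.5  22.8 121.7 -53.5  11.4 135.5] tcp [0.5493 0.1888 0.1316] tilt rv tool [-0.  0. -0.] shift tool mm [-19.6  -0.1  -0.6] axis-err deg 0.03
rim s mm 0.39 lat tool mm [0.   0.15 0.62] F tool [-17.5  -0.2  -0.5] T tool [ 0.1  -0.16 -0.32] w 45.1 t 15.8167
```

```bash
python3 -m inch '[[0,0,0,0.06,0,0,-1],[0,0,0,0,0,0,-1]]'; python3 tgt.py .02|tail -1
python3 -m inch '[[0,0,0,0.05,0,0,-1],[0,0,0,0,0,0,-1]]'; python3 tgt.py .02
python3 -m inch '[[-0.8,0,0,0,0,0,-1],[0,0,0,0,0,0,-1]]'; python3 tgt.py .02|tail -1
```

```text
time_s: 15.98
tcp_pos: [0.5494, 0.1888, 0.1317]
tcp_rot: [0.481, 0.427, -0.261, 0.72]
force: [-8.5, -0.8, 14.3]
gripper_width: 0.0452
rim s mm 0.39 lat tool mm [0.   0.35 0.61] F tool [-16.6  -0.3   0.1] T tool [ 0.12 -0.21 -0.33] w 45.2 t 15.9833
time_s: 16.15
tcp_pos: [0.5495, 0.1888, 0.1317]
tcp_rot: [0.499, 0.42, -0.271, 0.708]
force: [-8.0, 0.1, 14.9]
gripper_width: 0.0456
q [ 22.5  22.8 121.7 -53.5  11.4 141.8] tcp [0.5495 0.1888 0.1317] tilt rv tool [ 0.     0.    -0.001] shift tool mm [-19.6  -0.4  -0.6] axis-err deg 0.05
rim s mm 0.41 lat tool mm [0.   0.45 0.6 ] F tool [-16.9   0.7  -0.4] T tool [ 0.12 -0.24 -0.36] w 45.6 t 16.15
time_s: 16.32
tcp_pos: [0.5489, 0.1887, 0.1315]
tcp_rot: [0.498, 0.421, -0.272, 0.708]
force: [-1.6, 0.2, 5.2]
gripper_width: 0.0455
rim s mm 0.48 lat tool mm [ 0.   -0.15  0.51] F tool [-5.3  1.2  0.1] T tool [-0.07 -0.08  0.09] w 45.5 t 16.3167
```

```bash
python3 -m inch '[[0,0,0,0,0,0,1],[0,0,0,0,0,0,1],[0,0,0,0,0,0,1],[0,0,0,0,0,0,1],[0,0,0,0,0,0,1]]'; python3 tgt.py .02|tail -1
python3 -m inch '[[-10,0,0,0,0,0,1],[-20,0,0,0,0,0,1],[-25,0,0,0,0,0,1],[-25,0,0,0,0,0,1],[-25,0,0,0,0,0,1]]'
python3 -m inch '[[-30,0,0,0,0,0,1],[-30,0,0,0,0,0,1],[-30,0,0,0,0,0,1],[-30,0,0,0,0,0,1],[-30,0,0,0,0,0,1]]'
python3 tgt.py;python3 pic.py b1 250,180 217,232
```

```text
time_s: 16.73
tcp_pos: [0.5487, 0.1885, 0.131]
tcp_rot: [0.5, 0.42, -0.273, 0.706]
force: [0.1, -0.2, 0.0]
gripper_width: 0.0853
rim s mm 0.12 lat tool mm [ 0.   -0.61  0.52] F tool [ 0.  -0.   0.2] T tool [-0.04  0.07 -0.21] w 85.3 t 16.7333
time_s: 17.15
tcp_pos: [0.4956, 0.1849, 0.2225]
tcp_rot: [0.5, 0.42, -0.274, 0.706]
force: [0.1, -0.4, 0.1]
gripper_width: 0.085
time_s: 17.57
tcp_pos: [0.4207, 0.1795, 0.3532]
tcp_rot: [0.501, 0.42, -0.273, 0.706]
force: [1.0, 0.6, -0.0]
gripper_width: 0.0853
q [ 29.8 -10.5 122.3 -18.8  42.4 109.9] tcp [0.4207 0.1795 0.3532] tilt rv tool [ 0.    -0.     0.001] shift tool mm [106.8   0.8  -0.5] axis-err deg 0.08
rim s mm 256.78 lat tool mm [ 0.   -0.67  0.56] F tool [ 0.5  1.  -0.3] T tool [-0.02  0.1  -0.18] w 85.3 t 17.5667
[0.42205272 0.18066281 0.35671875] [ 0.50274896  0.4182399  -0.27053155  0.70649243] [ 29.9 -10.7 122.1 -18.9  42.3 110. ] [0.46650519 0.88516992 0.50737091]
[[ 0.50377613  0.80279633  0.31894774]
 [ 0.03828238  0.34811233 -0.93667084]
 [-0.86298555  0.48408249  0.14463773]]
```

View pics/b1.png

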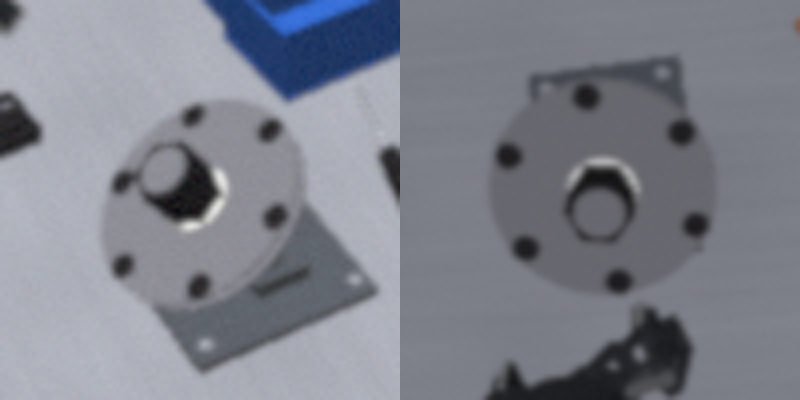

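The nut is on the hub in both views. Its top face is at about (165,168)/4 in the side crop and (600,213)/4 in the top crop, with an even sliver of white hub around the rim. I'll check the height with the depth images.

```bash
python3 - <<'E'
from h import *
from tgt import n,hub
v,u=np.mgrid[:420,:560]
for c,(uc,vc),(ru,rv),r in(('side',(241.3,172),(252,181),24),('top',(217,235),(217,229),27)):
    D=np.load(f'pics/b1_{c}.npz')['d'];P=cloud(c,D);ok=D>0
    top=P[((u-uc)**2+(v-vc)**2<4**2)&ok]
    rr=np.hypot(u-ru,v-rv);h=(P-hub)@n
    reel=P[(rr<r)&ok&(abs(h+.003)<.008)]
    hr=np.median((reel-hub)@n);t=(top-hub)@n
    m=top.mean(0);nn=np.linalg.svd(top-m)[2][2];nn*=np.sign(nn[2])
    lat=m-hub-((m-hub)@n)*n
    print(c,'top-reel mm',1e3*(np.median(t)-hr),'(expect 47)','reel',hr*1e3,'top tilt',np.degrees(np.arccos(nn@n)),len(top),'lat',lat*1e3)
E
# other things
python3 - <<'E'
import cv2,numpy as np
a=np.load('pics/b1_top.npz')['p'];b=np.load('pics/b1_side.npz')['p']
cv2.imwrite('pics/b1s.png',b[:,:,::-1])
p0=np.load('pics/side0.npz')['p']
d=(np.abs(b.astype(int)-p0).max(2)>60).astype(np.uint8);n,l,s,c=cv2.connectedComponentsWithStats(d)
print([list(x) for x in s[1:] if x[4]>12])
E
```

```text
side top-reel mm 47.88959966701135 (expect 47) reel -3.0086098656396354 top tilt 3.5177541710998956 48 lat [ 0.1588021  -2.42844857 -0.00634204]
top top-reel mm 47.44394353608605 (expect 47) reel -3.645118314623734 top tilt 8.499845886428263 45 lat [-0.71199699 -1.62182086 -0.47538739]
[[np.int32(0), np.int32(0), np.int32(64), np.int32(22), np.int32(899)], [np.int32(26), np.int32(0), np.int32(132), np.int32(99), np.int32(4343)], [np.int32(92), np.int32(0), np.int32(4), np.int32(6), np.int32(14)], [np.int32(0), np.int32(12), np.int32(6), np.int32(5), np.int32(18)], [np.int32(0), np.int32(19), np.int32(9), np.int32(19), np.int32(125)], [np.int32(43), np.int32(21), np.int32(21), np.int32(12), np.int32(61)], [np.int32(14), np.int32(23), np.int32(13), np.int32(11), np.int32(86)], [np.int32(96), np.int32(33), np.int32(9), np.int32(9), np.int32(24)], [np.int32(68), np.int32(35), np.int32(25), np.int32(5), np.int32(95)], [np.int32(9), np.int32(36), np.int32(7), np.int32(4), np.int32(24)], [np.int32(9), np.int32(60), np.int32(10), np.int32(7), np.int32(28)], [np.int32(0), np.int32(63), np.int32(8), np.int32(6), np.int32(23)], [np.int32(133), np.int32(83), np.int32(72), np.int32(55), np.int32(1230)], [np.int32(95), np.int32(89), np.int32(5), np.int32(5), np.int32(15)], [np.int32(101), np.int32(106), np.int32(10), np.int32(10), np.int32(63)], [np.int32(236), np.int32(166), np.int32(20), np.int32(21), np.int32(208)], [np.int32(0), np.int32(192), np.int32(20), np.int32(20), np.int32(213)], [np.int32(43), np.int32(226), np.int32(18), np.int32(18), np.int32(131)], [np.int32(58), np.int32(226), np.int32(30), np.int32(44), np.int32(691)], [np.int32(5), np.int32(248), np.int32(35), np.int32(39), np.int32(455)], [np.int32(28), np.int32(253), np.int32(37), np.int32(50), np.int32(1211)], [np.int32(286), np.int32(258), np.int32(17), np.int32(23), np.int32(330)]]
```

View pics/b1s.png

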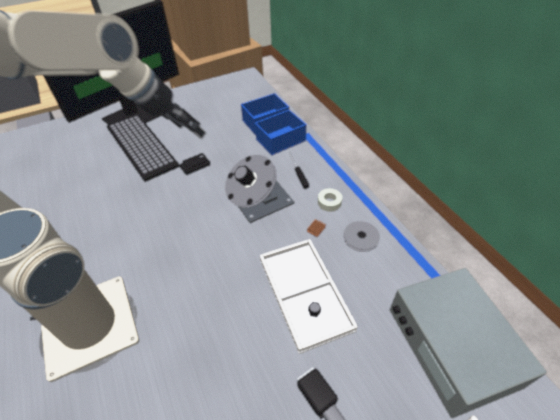

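```bash
python3 - <<'E'
from h import *
v,u=np.mgrid[:420,:560];H={}
for c,c0,rad,th in(('side',(248,179),27,75),('top',(217,229),29,70)):
    p=np.load(f'pics/{c}0.npz')['p'];g=cv2.cvtColor(p,cv2.COLOR_RGB2GRAY).astype(float)
    w=((g<th)&(np.hypot(u-c0[0],v-c0[1])<rad)).astype(np.uint8);k,l,s,ce=cv2.connectedComponentsWithStats(w);L=[]
    for i in range(1,k):
        if s[i,4]>=8:
            wt=np.clip((130 if c=='side' else 100)-g,0,None)*(cv2.dilate((l==i).astype(np.uint8),np.ones((3,3)))>0);L.append(((u*wt).sum()/wt.sum(),(v*wt).sum()/wt.sum()))
    p=np.load(f'pics/b1_{c}.npz')['p'];g=cv2.cvtColor(p,cv2.COLOR_RGB2GRAY).astype(np.float32)
    x,y=(241,172) if c=='side' else (217,233)
    sub=cv2.resize(g[y-12:y+13,x-12:x+13],None,fx=16,fy=16,interpolation=cv2.INTER_CUBIC)
    print(c,len(L),g[y-2:y+3,x-2:x+3].mean(),sub.min())
    cv2.imwrite(f'pics/b1z_{c}.png',sub)
    lo=sub.min();med=g[y-2:y+3,x-2:x+3].mean()
    for az in(-175,-176,-177):
        a=np.radians(az);n=np.array([.5*np.cos(a),.5*np.sin(a),.75**.5]);o=ray(c,0,0)[0]
        rc=np.array([.555,.189,.1224])
        for _ in range(6):
            Q=np.array([ (lambda d:o+d*((rc-o)@n)/(d@n))(ray(c,*q)[1]) for q in L]);k_=Q.mean(0);d=k_-o;rc=o+d*(.1224-o[2])/d[2]
        P=rc+.047*n;print(az,'hub',np.round(rc+.003*n,4),'exp top px',np.round(proj(c,P),2),'crop px',np.round([(proj(c,P)[0]-x+12.5)*16,(proj(c,P)[1]-y+12.5)*16]))
a=[cv2.imread(f'pics/b1z_{c}.png') for c in('side','top')];cv2.imwrite('pics/b1z.png',np.hstack(a))
E
```

```text
side 6 142.84 9.4706545
-175 hub [0.5503 0.1876 0.125 ] exp top px [240.6  172.34] crop px [194. 205.]
-176 hub [0.5503 0.1877 0.125 ] exp top px [240.54 172.25] crop px [193. 204.]
-177 hub [0.5503 0.1877 0.125 ] exp top px [240.47 172.17] crop px [192. 203.]
top 6 103.92 17.633503
-175 hub [0.5529 0.1891 0.125 ] exp top px [216.69 234.63] crop px [195. 226.]
-176 hub [0.5529 0.1892 0.125 ] exp top px [216.55 234.65] crop px [193. 226.]
-177 hub [0.5529 0.1892 0.125 ] exp top px [216.4  234.67] crop px [190. 227.][ WARN:0@0.639] global loadsave.cpp:1063 imwrite_ Unsupported depth image for selected encoder is fallbacked to CV_8U.
```

View pics/b1z.png

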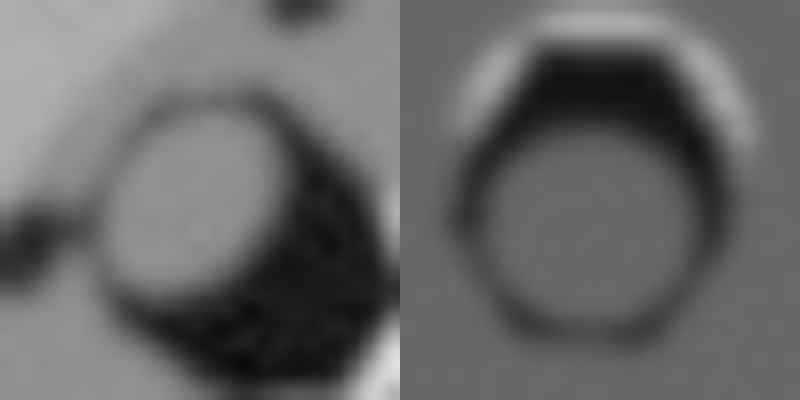

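The top-face centres measure (193,205) in the side crop and (190,227) in the top crop. The predictions for a seated nut are (193,204) and (193,226), which agree to under 1 mm, so I'm handing in.

```bash
python3 -c "
from plant import *
print(job_done()); s=sense(); print(s['time_s'],s['force'])"
```

```text
the job is handed in; nothing more can be done
None
the job is handed in; nothing more can be done
```

The larger nut is on the spindle and seated against the hub. The gripper has let go and backed away, and I handed the job in at about 17.7 s of the 61 s.

**How it went:** I gripped the nut across its flats in the tray and brought it to the spindle tilted 30°. It touched the lands with the rim about 19.5 mm above the hub, as expected. Turning back about 60–65° found the openings, and it sank to about 12.4 mm. About 3 rad (roughly 175°) forward ran it down until it stopped. I saw at most about 26 N of contact force and 0.12 Nm of thread torque.

**Final checks:**
- **Seating:** by the arm, the rim stopped about 0.4 mm above the hub. By depth, the nut's top is 47.4 mm (top camera) and 47.9 mm (side camera) above the reel face. Fully home is 47.0 mm, so the rim is at most about 0.9 mm up, against the 1.7 mm limit.
- **Centring:** the nut's top face is within about 0.2 pixel of where a seated, coaxial nut would appear, in both views.
- **Bystanders:** comparing the start and end side images showed changes only at the nut, its old place in the tray and the arm.

**Checks that disagreed:** tilt from depth came out at 3.5° and 8.5°, against a limit of about 4°. Depth also put the nut's top 1.7–2.4 mm off the axis. I put both down to noisy depth on a patch of under 50 pixels and a camera-calibration offset, because the top-face positions in the images contradict them.

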